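# Let the mixing balls into the rinse bin with its lever

## Task

Press the pad of the rinse bin's steel lever right down with the fingertips so that the linked lid swings fully open, and keep it down until both mixing balls have rolled from the chute into the bin. Then let the lever come up slowly under the fingers, taking some three seconds over it, so that the lid closes fully without slamming, and move clear. Work the lid by the lever alone, do not touch the balls, and leave the tub, jar and stirring stick where they are.

Things in the scene. Friction and masses are not known exactly. Their poses are not given: they have to be found in the camera images.
- bin: White plastic rinse bin, bolted to a wooden base board on the table; box 170 (x) by 150 (y) mm, rim 130 mm above the table, walls 4 mm. Origin on the table under the bin's centre; +x points to the lid's hinge at the rear, -x to the front (towards the robot), z up. A 40 mm wide aluminium chute on the -y side (centred at x = -35 mm) slopes down to the rim, its top at about 170 mm above the table. The lever runs along the +y side.
- lever_pad (a point): Middle of the top face of the steel lever's press pad, 45 mm (x) by 50 mm (y), 8 mm thick, in front of the bin. At rest it is 114 mm above the table, at bin x = -166 mm, y = 75 mm; fully down it is about 60 mm above the table, at bin x = -169 mm. The axes of this point are parallel to the bin's at rest and turn with the lever.
- lever (a joint): Lever angle in rad: 0 at rest (lid shut), 0.36 at its stop (pad fully down, 54 mm lower). It turns about a pin along the bin's y axis at bin x = -20 mm, 80 mm above the table; the pad face tilts from 0.18 rad one way (its front edge the higher) to 0.18 rad the other. Needs about 4 to 12 N on the pad, and comes up by itself, quickly, when released.
- lid (a joint): Lid angle in rad, 0 shut, 1.15 fully open; it is linked to the lever and turns 3.2 times as far. It falls shut under its own weight if the lever is let go.
- lid_front (a point): Middle of the front edge of the grey plastic lid, on its top face. The lid is 172 (x) by 156 (y) by 22 mm, its top 153 mm above the table when shut; it is hinged at the bin's rear rim, and its front edge swings up and to the rear, to about 300 mm.
- ball0_center (a point): Centre of the first steel mixing ball, 25 mm diameter, waiting in the chute against the side of the shut lid; rolls into the bin when the lid is up.
- ball1_center (a point): Centre of the second steel mixing ball, 25 mm diameter, behind the first in the chute.
- tub_rim (a point): Bystander: middle of the mouth of an open white plastic tub, 90 mm wide at the rim, 75 mm high.
- jar: Bystander: capped glass jar, 60 mm wide, 85 mm high; origin at the middle of its underside.
- stick: Bystander: flat wooden stirring stick, 150 by 18 by 6 mm, lying on the table; origin at the middle of its underside, x along its length.

How it is judged (in metres and radians):
On the way:
1. the lever is right down with the lid fully open, and both balls are in the bin (value of joint lid above 1 rad and z of each of ball0_center, ball1_center in the frame of bin below 0.1 m and x of ball0_center in the frame of bin between -0.085 and 0.085 m and y of ball0_center in the frame of bin between -0.075 and 0.075 m and x of ball1_center in the frame of bin between -0.085 and 0.085 m and y of ball1_center in the frame of bin between -0.075 and 0.075 m), for 0.3 s.
At the end, for the whole second after the job is handed in: The lid is shut (within 0.04 rad) and the lever is back up (within 0.015 rad), both balls lie in the bin, and tub, jar and stirring stick are within 30 mm of where they stood (value of joint lid below 0.04 rad and value of joint lever below 0.015 rad and z of each of ball0_center, ball1_center in the frame of bin below 0.1 m and x of ball0_center in the frame of bin between -0.085 and 0.085 m and y of ball0_center in the frame of bin between -0.075 and 0.075 m and x of ball1_center in the frame of bin between -0.085 and 0.085 m and y of ball1_center in the frame of bin between -0.075 and 0.075 m and distance of each of tub_rim, jar, stick from where it was at the start of the episode below 0.03 m); the robot touches nothing.
It fails at once if the lid slams: it still falls faster than 2.0 rad/s in the last 0.25 rad before it is shut (velocity of joint lid below -2 rad/s and value of joint lid below 0.25 rad).
It fails at once if the robot touches the lid itself (contact force between any of the fingers, the arm and lid above 0.5 N).
It fails at once if the robot touches a mixing ball (contact force between any of the fingers, the arm and ball0 above 0.3 N or contact force between any of the fingers, the arm and ball1 above 0.3 N).
It fails at once if the tub, jar or stirring stick is moved, lifted or tipped (distance of any of tub_rim, jar, stick from where it was at the start of the episode above 0.03 m or angle between any of tub_rim, jar's own z axis and vertical above 0.3 rad).
It also fails if it takes over 38 s, if anything falls off the work surface, if the arm or the gripper's body presses on something with over 40 N, if the wrist force passes 120 N, or if a joint passes its speed limit or range.

## Robot

A 7-joint arm with a two-finger parallel gripper is mounted at the origin on the work surface. World frame = base frame: x ahead of the robot, y to its left, z up, the work surface at z = 0. Lengths are in m, angles in degrees, forces in N, time in s.
With the tool pointing down it reaches from about 0.425 to 0.875 m from the base axis. Payload 4.7 kg.
Tool frame: the origin (TCP) lies on the centre line of the jaws, within the pads' length; the fingertips stand 25 mm ahead of it and the grasp point (between the pads) lies 6 mm ahead of it; z points along the fingers, y is the direction in which the jaws open and shut (so a half turn about z gives the same grasp; the last joint's range is limited). The gripper opens to 87 mm and grips with 3 to 60 N. Pads are 19 mm wide; open, the fingers measure 117 mm over their backs; the gripper's body (75 mm by 190 mm) begins 51 mm behind the grasp point.
Start: joints at [75.235, 18.392, -4.016, 83.108, 1.295, 78.541, -3.26], TCP at [0.174, -0.626, 0.248] pointing down, gripper open.
Joint ranges: [-163.93, 163.93], [-17.29, 119.83], [-79.2, 71.16], [3.27, 140.29], [-89.18, 269.18], [5.43, 117.66], [-154.24, 154.24]. Speed limits (degrees/s): [147.25, 147.25, 180, 180, 180, 180, 180].

## Interface

Orientations are given as [roll, pitch, yaw] about the fixed x, y, z axes, in that order (R = Rz(yaw) Ry(pitch) Rx(roll)).
In Python, from cell import env gives the robot as it stands.
- The arm moves only by the shell command python3 -m creep 'ROWS' [OPENING] [FORCE]. ROWS is JSON, a list of rows, each an object of numbers: "tx", "ty", "tz": the shift along the tool's x, y, z in m; "rx", "ry", "rz": the turn, a rotation vector about the tool's x, y, z in degrees. In form: [{"tx": .., "ty": .., "tz": .., "rx": .., "ry": .., "rz": ..}, ...]. A call has 1 to 20 rows; each row shifts and turns the commanded pose from where the row before left it, along the tool's axes as they then stand; what a row does not reach is not made up. A row lasts 1/8 s, in which the tool goes at most 62.5 mm and 10.7 degrees, less where a joint would pass 70% of its speed; a pose out of reach is approached as far as the arm can. A call is refused whole if a number of a shift passes 0.0625 or a number of a turn 10.7, either way. A call with a gripper value outside its range is refused whole. OPENING is the finger opening in m, from 0 to 0.087, set as the call begins (- or left out, the last holds). The fingers move at their own pace and stop on an object; FORCE is the grip in N (left out, the last holds). Time passes only in rows, so rows that do not move let the fingers close. It gives the time, the measured TCP pose, the force and the opening at its end, in the units of the state.
- env.get_obs(): the state, without advancing time (a new reading comes with each control period).
- env.read_camera(name): name is "scene" or "top" or "wrist"; returns a dict with "pixels" (420x560x3 uint8, red, green, blue), "intrinsics" (3x3 intrinsics, pixels), "R" (3x3) and "t" (3): a world point X has camera coordinates R X + t. Camera axes: x right, y down, z forward; pixel columns grow to the right and rows downward; lengths in m; the calibration is good to about 2 mm. A picture is of the moment at which its call begins. There is no depth.
- env.sign_off(): hands the job in, once; it reports no verdict.
The state is a dict: "time_s": time; "qpos": joint angles; "joint_velocities": joint speeds; "effort": joint torques, N m; "tool_pos": TCP position; "tool_rot": TCP orientation; "force": force on the tool from outside, world axes, zero at the start; "wrist_torque": the same for the moment, N m; "grip_width": finger opening in m.
Only numpy, scipy, OpenCV 4.12 (cv2) and the standard library are available. Lean on these libraries where they do the work, as an engineer would, in place of code of your own. Each camera call takes 0.05 s, during which the arm holds its last target.

## Working session

There is one attempt and no reset: what is moved stays moved. The work goes in short steps, Python scripts to look and compute and a shell command to move; the robot and the scene stay as the last step left them, time stands still between calls to the robot, and variables do not carry over. Pictures are saved under pics/ and viewed, and the job is handed in when it is done.

```bash
ls; mkdir -p pics
python3 - <<'E'
from cell import env
import cv2
o=env.get_obs()
print({k:o[k] for k in('time_s','tool_pos','tool_rot','force','grip_width')})
for n in('scene','top'):
    c=env.read_camera(n); cv2.imwrite(f'pics/{n}0.png',c['pixels'][:,:,::-1])
    print(n,c['intrinsics'],c['R'],c['t'])
E
```

```text
pics
{'time_s': 0.0, 'tool_pos': array([ 0.17432383, -0.62566134,  0.2464684 ]), 'tool_rot': array([-1.79890785e+02,  5.10062914e-03,  1.55739198e+01]), 'force': array([ 0.26798241, -0.60591147,  1.36469387]), 'grip_width': 0.08712665695311822}
scene [[406.25447575   0.         275.84442482]
 [  0.         406.25447575 209.67591254]
 [  0.           0.           1.        ]] [[ 0.15693968  0.98744568 -0.01791536]
 [ 0.78941279 -0.1363246  -0.59853408]
 [-0.5934622   0.07979113 -0.80089699]] [-0.17033896 -0.40843888  1.22951508]
top [[468.43951877   0.         280.48921653]
 [  0.         468.43951877 209.01013209]
 [  0.           0.           1.        ]] [[ 0.01110241 -0.9999306   0.00394079]
 [-0.98990532 -0.01154781 -0.14125903]
 [ 0.14129473 -0.0023327  -0.98996483]] [0.07174422 0.63756169 1.16978923]
```

View pics/scene0.png

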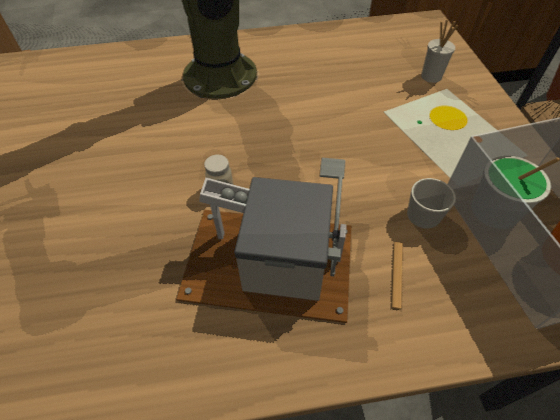

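View pics/top0.png

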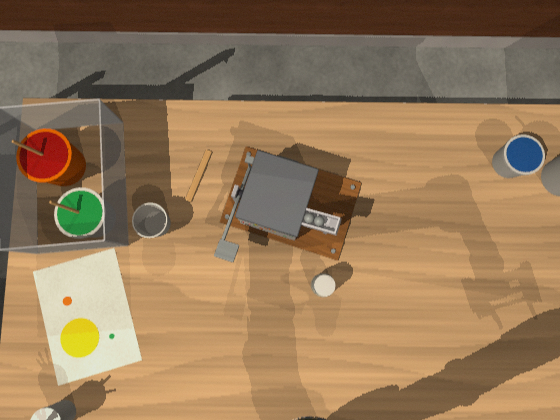

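The scene image shows the pad at about (332,168). In the top image it is at about (227,251), with the jar at (324,285), the tub at (150,220) and the stick at (200,175). I'll enlarge for corner readings.

Run:
```python
import cv2,numpy as np
a=cv2.imread('pics/scene0.png')[140:290,300:360]; b=cv2.imread('pics/top0.png')[140:270,200:345]
cv2.imwrite('pics/c1.png',cv2.resize(cv2.imread('pics/scene0.png')[145:215,230:350],None,fx=6,fy=6,interpolation=cv2.INTER_CUBIC))
cv2.imwrite('pics/c2.png',cv2.resize(b,None,fx=4,fy=4,interpolation=cv2.INTER_CUBIC))
```

```text
(no output)
```

View pics/c1.png

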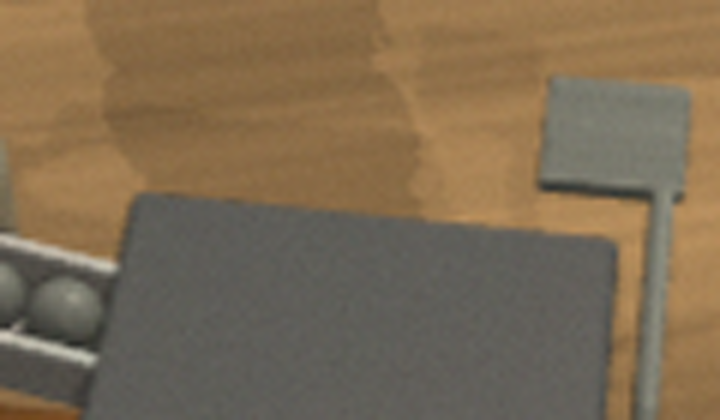

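View pics/c2.png

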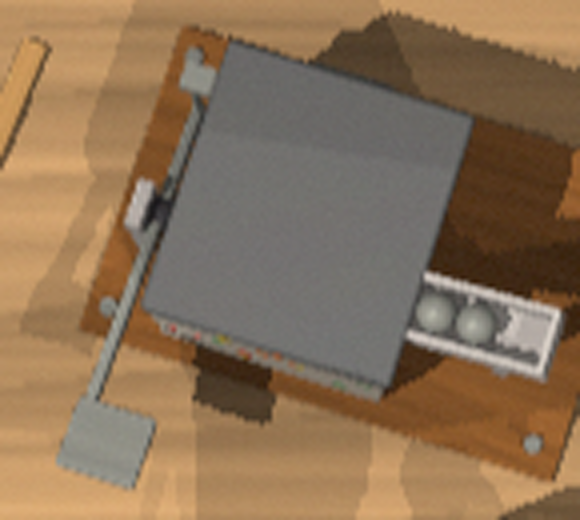

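```bash
cat > h.py <<'E'
from cell import env
import numpy as np
def plane(c,u,v,z):
    d=c['R'].T@np.linalg.inv(c['intrinsics'])@[u,v,1]; o=-c['R'].T@c['t']
    return o+d*(z-o[2])/d[2]
E
python3 - <<'E'
from h import *
np.set_printoptions(precision=4,suppress=True)
t=env.read_camera('top'); s=env.read_camera('scene')
print('padT',plane(t,227.3,250.5,.114),'padS',plane(s,332.7,167.2,.114))
for p in [(90,398),(157,420),(135,487),(58,463)]: print('pc',plane(t,200+p[0]/4,140+p[1]/4,.114))
L=[plane(t,200+a/4,140+b/4,.153) for a,b in [(230,40),(472,120),(388,388),(145,305)]]
print(np.array(L),np.mean(L,0))
ex=(L[0]+L[1]-L[2]-L[3])/2; ey=(L[0]+L[3]-L[1]-L[2])/2
print(np.linalg.norm(ex),np.linalg.norm(ey),np.degrees([np.arctan2(ex[1],ex[0]),np.arctan2(ey[1],ey[0])-np.pi/2]))
print('jar',plane(t,324,285,.085),'tub',plane(t,150,219,.075),'stick',plane(t,209,152,0),plane(t,189,199,0))
c=np.mean(L,0);th=np.arctan2(ex[1],ex[0]);R=np.array([[np.cos(th),-np.sin(th)],[np.sin(th),np.cos(th)]])
print('pad pred',c[:2]+R@[-.166,.075])
E
```

```text
padT [0.5242 0.2064 0.114 ] padS [0.5286 0.2098 0.114 ]
pc [0.5507 0.2187 0.114 ]
pc [0.5378 0.1779 0.114 ]
pc [0.4974 0.1902 0.114 ]
pc [0.5113 0.2369 0.114 ]
[[ 0.7639  0.1361  0.153 ]
 [ 0.7165 -0.0094  0.153 ]
 [ 0.5556  0.0399  0.153 ]
 [ 0.6029  0.1832  0.153 ]] [0.6597 0.0875 0.153 ]
0.16805988310444955 0.15197103498647171 [-16.6569 -18.1551]
jar [ 0.4441 -0.0297  0.085 ] tub [0.6032 0.4074 0.075 ] stick [0.7984 0.2763 0.    ] [0.6675 0.3259 0.    ]
pad pred [0.5222 0.2069]
```

Run:
```python
from h import *
from scipy.spatial.transform import Rotation as Q
def sim(p,R,row,n):
    for _ in range(n):
        p=p+R.apply(row[:3]); R=R*Q.from_rotvec(row[3:],degrees=True)
    return p,R
o=env.get_obs(); R=Q.from_euler('xyz',o['tool_rot'],degrees=True);p=o['tool_pos']
for row in ([.052,-.006,-.001,0,0,-4.8],[.051,-.006,-.001,0,0,-4.9],[.050,-.006,-.001,0,0,-4.8]):
    a,b=sim(p,R,row,20); print(a,np.hypot(*a[:2]),np.degrees(np.arctan2(a[1],a[0])),b.as_euler('xyz',degrees=True))
```

```text
[0.52604435 0.23391644 0.26766775] 0.5757078786342247 23.97330691778465 [ 1.79998360e+02 -6.57428699e-02  1.11573863e+02]
[0.50174783 0.21956348 0.26766189] 0.5476851335969547 23.634055856362075 [ 1.79996067e+02 -6.56455906e-02  1.13573864e+02]
[0.50893131 0.20282157 0.26764101] 0.5478573413978645 21.72849036564346 [ 1.79998360e+02 -6.57428699e-02  1.11573863e+02]
```

```bash
python3 -m creep '[{"tx":0.025,"ty":-0.003,"tz":-0.002,"rz":-2.4},{"tx":0.051,"ty":-0.006,"tz":-0.002,"rz":-4.8},{"tx":0.051,"ty":-0.006,"tz":-0.002,"rz":-4.8},{"tx":0.051,"ty":-0.006,"tz":-0.002,"rz":-4.8}]' 0 20
```

```text
$[0]: bad value
```

```bash
python3 -m creep '[{"tx":0.025,"ty":-0.003,"tz":-0.002,"rx":0,"ry":0,"rz":-2.4},{"tx":0.051,"ty":-0.006,"tz":-0.002,"rx":0,"ry":0,"rz":-4.8},{"tx":0.051,"ty":-0.006,"tz":-0.002,"rx":0,"ry":0,"rz":-4.8},{"tx":0.051,"ty":-0.006,"tz":-0.002,"rx":0,"ry":0,"rz":-4.8}]' 0 20
```

```text
time_s: 0.7
tool_pos: [0.3351, -0.5385, 0.2558]
tool_rot: [180.0, -0.1, 32.7]
force: [-0.1, -0.5, 0.3]
grip_width: 0.0547
```

```bash
python3 -m creep '[{"tx":0.051,"ty":-0.006,"tz":-0.001,"rx":0,"ry":0,"rz":-4.8},{"tx":0.051,"ty":-0.006,"tz":-0.001,"rx":0,"ry":0,"rz":-4.8},{"tx":0.051,"ty":-0.006,"tz":-0.001,"rx":0,"ry":0,"rz":-4.8},{"tx":0.051,"ty":-0.006,"tz":-0.001,"rx":0,"ry":0,"rz":-4.8},{"tx":0.051,"ty":-0.006,"tz":-0.001,"rx":0,"ry":0,"rz":-4.8},{"tx":0.051,"ty":-0.006,"tz":-0.001,"rx":0,"ry":0,"rz":-4.8},{"tx":0.051,"ty":-0.006,"tz":-0.001,"rx":0,"ry":0,"rz":-4.8},{"tx":0.051,"ty":-0.006,"tz":-0.001,"rx":0,"ry":0,"rz":-4.8},{"tx":0.051,"ty":-0.006,"tz":-0.001,"rx":0,"ry":0,"rz":-4.8},{"tx":0.051,"ty":-0.006,"tz":-0.001,"rx":0,"ry":0,"rz":-4.8},{"tx":0.051,"ty":-0.006,"tz":-0.001,"rx":0,"ry":0,"rz":-4.8},{"tx":0.051,"ty":-0.006,"tz":-0.001,"rx":0,"ry":0,"rz":-4.8},{"tx":0.05,"ty":-0.006,"tz":0,"rx":0,"ry":0,"rz":-4.8},{"tx":0.04,"ty":-0.006,"tz":0,"rx":0,"ry":0,"rz":-4.8},{"tx":0.02,"ty":0,"tz":0,"rx":0,"ry":0,"rz":-4.8},{"tx":0,"ty":0,"tz":0,"rx":0,"ry":0,"rz":-8},{"tx":0,"ty":0,"tz":0,"rx":0,"ry":0,"rz":-10},{"tx":0,"ty":0,"tz":0,"rx":0,"ry":0,"rz":-10},{"tx":0,"ty":0,"tz":0,"rx":0,"ry":0,"rz":-10},{"tx":0,"ty":0,"tz":0,"rx":0,"ry":0,"rz":-10}]'
```

```text
time_s: 3.2
tool_pos: [0.5576, 0.1067, 0.2676]
tool_rot: [-180.0, 0.0, 152.8]
force: [-0.0, -0.3, 0.4]
grip_width: 0.0002
```

Run:
```python
from h import *
from scipy.spatial.transform import Rotation as Q
import cv2
o=env.get_obs(); R=Q.from_euler('xyz',o['tool_rot'],degrees=True)
print(o['time_s'],o['tool_pos'],o['tool_rot'],o['qpos'])
# target slightly forward of pad centre
th=np.radians(-17.4); tgt=np.array([.526,.208,.150])-.004*np.array([np.cos(th),np.sin(th),0])
print('tool shift',R.inv().apply(tgt-o['tool_pos']))
for n in ('top','scene','wrist'):
    cv2.imwrite(f'pics/{n}1.png',env.read_camera(n)['pixels'][:,:,::-1])
```

```text
3.2 [0.55762194 0.1066545  0.26762662] [-1.79982750e+02  5.09532111e-03  1.52842106e+02] [ 29.27680181  12.8499376  -49.26992871  92.07044077   9.88115759
  79.62557552  41.77059779]
tool shift [0.07834684 0.07509618 0.11759705]
```

View pics/top1.png

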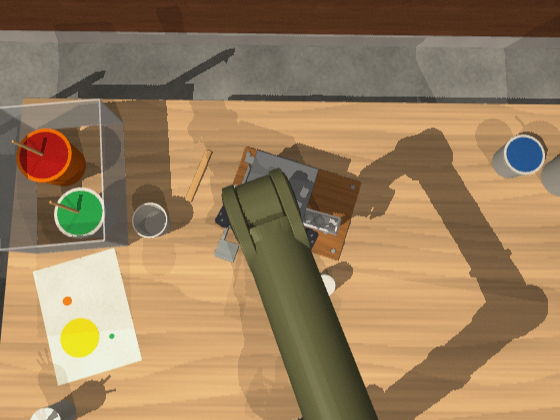

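View pics/wrist1.png

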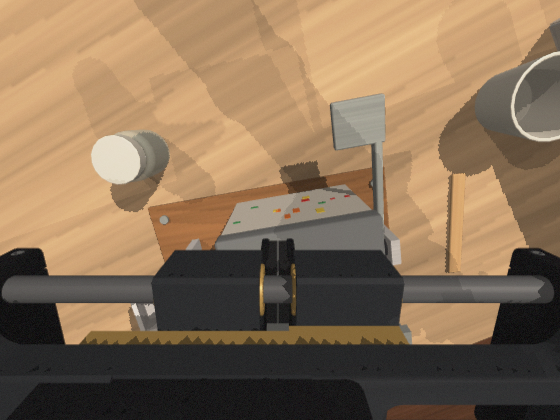

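The top view shows the hand over the lid's left front, with the pad at (228,250). The wrist view shows the pad with corners about (331,103), (384,94), (386,140), (335,150). I'll cross-check the pad with the wrist view.

Run:
```python
from h import *
c=env.read_camera('wrist')
P=np.array([plane(c,*p,.114) for p in [(331,103),(384,94),(386,140),(335,150),(359,122)]]);print(P.round(4))
v=P[1]-P[0];w=P[0]-P[3];print(np.degrees([np.arctan2(v[1],v[0])-np.pi/2,np.arctan2(w[1],w[0])]))
v=P[1]-P[2];print(np.degrees(np.arctan2(v[1],v[0])))
print(plane(c,120,160,.085))
```

```text
[[0.4983 0.1926 0.114 ]
 [0.5138 0.2389 0.114 ]
 [0.5531 0.2251 0.114 ]
 [0.539  0.1781 0.114 ]
 [0.5259 0.2088 0.114 ]]
[-18.54693325 160.28095955]
160.6390037540228
[ 0.44646729 -0.02645056  0.085     ]
```

```bash
python3 -m creep '[{"tx":0.02,"ty":0.02,"tz":0,"rx":0,"ry":0,"rz":0},{"tx":0.03,"ty":0.03,"tz":0,"rx":0,"ry":0,"rz":0},{"tx":0.02,"ty":0.02,"tz":0.01,"rx":0,"ry":0,"rz":0},{"tx":0.008,"ty":0.005,"tz":0.02,"rx":0,"ry":0,"rz":-4},{"tx":0,"ty":0,"tz":0.03,"rx":0,"ry":0,"rz":-5.5},{"tx":0,"ty":0,"tz":0.03,"rx":0,"ry":0,"rz":0},{"tx":0,"ty":0,"tz":0.018,"rx":0,"ry":0,"rz":0},{"tx":0,"ty":0,"tz":0.005,"rx":0,"ry":0,"rz":0},{"tx":0,"ty":0,"tz":0,"rx":0,"ry":0,"rz":0}]'
python3 - <<'E'
from h import *
import cv2
o=env.get_obs();print(o['qpos'])
for n in ('scene','wrist'):
    cv2.imwrite(f'pics/{n}2.png',env.read_camera(n)['pixels'][:,:,::-1])
E
```

```text
time_s: 4.53
tool_pos: [0.5241, 0.2086, 0.1551]
tool_rot: [180.0, 0.0, 161.9]
force: [0.1, -0.1, -0.3]
grip_width: 0.0005
[ 20.02707625  18.76093974 -52.08892581 100.84693126  15.87941272
  68.10694512  35.26992001]
```

View pics/scene2.png

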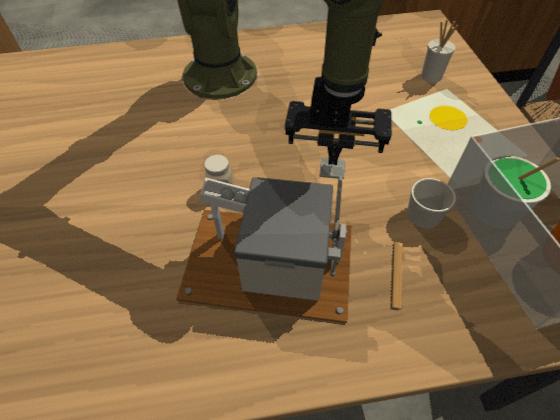

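View pics/wrist2.png

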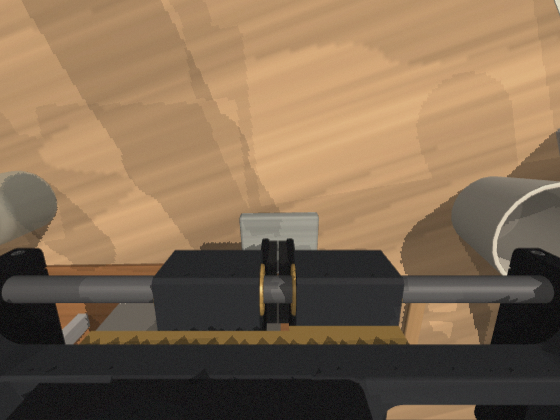

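```bash
python3 -m creep '[{"tx":0,"ty":0,"tz":0.005,"rx":0,"ry":0,"rz":0},{"tx":0,"ty":0,"tz":0.005,"rx":0,"ry":0,"rz":0},{"tx":0,"ty":0,"tz":0.005,"rx":0,"ry":0,"rz":0},{"tx":0,"ty":0,"tz":0.005,"rx":0,"ry":0,"rz":0},{"tx":0,"ty":0,"tz":0.005,"rx":0,"ry":0,"rz":0}]'; python3 -m creep '[{"tx":0.0005,"ty":0,"tz":0.005,"rx":0,"ry":0,"rz":0},{"tx":0.0005,"ty":0,"tz":0.005,"rx":0,"ry":0,"rz":0},{"tx":0.0005,"ty":0,"tz":0.005,"rx":0,"ry":0,"rz":0},{"tx":0.0005,"ty":0,"tz":0.005,"rx":0,"ry":0,"rz":0},{"tx":0.0005,"ty":0,"tz":0.005,"rx":0,"ry":0,"rz":0},{"tx":0.0005,"ty":0,"tz":0.005,"rx":0,"ry":0,"rz":0},{"tx":0,"ty":0,"tz":0.005,"rx":0,"ry":0,"rz":0},{"tx":0,"ty":0,"tz":0.003,"rx":0,"ry":0,"rz":0}]'
```

```text
time_s: 5.25
tool_pos: [0.5226, 0.2089, 0.1298]
tool_rot: [-179.9, -0.1, 161.9]
force: [-4.2, 0.6, 6.2]
grip_width: 0.0006
time_s: 6.25
tool_pos: [0.5213, 0.2092, 0.0912]
tool_rot: [180.0, 0.0, 161.9]
force: [0.2, -0.0, 2.6]
grip_width: 0.0003
```

```bash
python3 -m creep '[{"tx":0,"ty":0,"tz":0.003,"rx":0,"ry":0,"rz":0},{"tx":0,"ty":0,"tz":0.002,"rx":0,"ry":0,"rz":0},{"tx":0,"ty":0,"tz":0.001,"rx":0,"ry":0,"rz":0}]'
python3 - <<'E'
from h import *
import cv2
for n in ('scene','top'):
    cv2.imwrite(f'pics/{n}3.png',env.read_camera(n)['pixels'][:,:,::-1])
print(env.get_obs()['force'])
E
```

```text
time_s: 6.62
tool_pos: [0.5214, 0.2092, 0.0862]
tool_rot: [-180.0, 0.1, 161.9]
force: [-0.9, -1.2, 11.0]
grip_width: 0.0006
[-0.70112079 -0.66299836  8.2568217 ]
```

View pics/scene3.png

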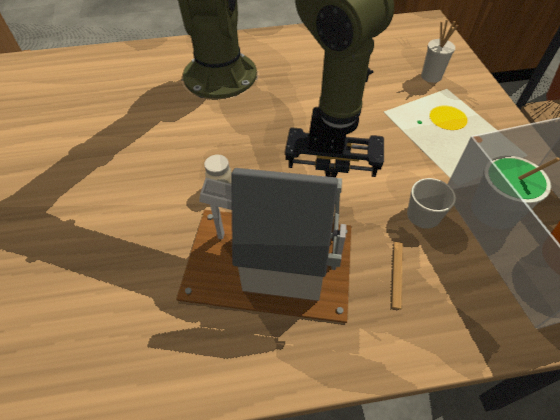

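View pics/top3.png

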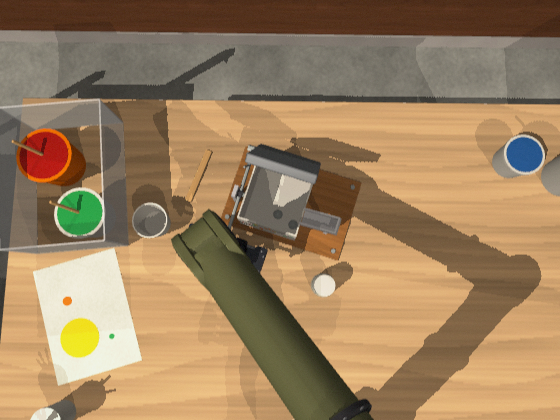

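The lid stands open, and two dark balls look to be in the bin at about (280,213) and (292,223) in the top view. I'll press a little further to confirm the stop and hold.

```bash
python3 -m creep '[{"tx":0,"ty":0,"tz":0.002,"rx":0,"ry":0,"rz":0},{"tx":0,"ty":0,"tz":0,"rx":0,"ry":0,"rz":0},{"tx":0,"ty":0,"tz":0,"rx":0,"ry":0,"rz":0},{"tx":0,"ty":0,"tz":0,"rx":0,"ry":0,"rz":0},{"tx":0,"ty":0,"tz":0,"rx":0,"ry":0,"rz":0},{"tx":0,"ty":0,"tz":0,"rx":0,"ry":0,"rz":0},{"tx":0,"ty":0,"tz":0,"rx":0,"ry":0,"rz":0},{"tx":0,"ty":0,"tz":0,"rx":0,"ry":0,"rz":0}]'
python3 - <<'E'
from h import *
import cv2
c=env.read_camera('top')
cv2.imwrite('pics/top4.png',cv2.resize(c['pixels'][130:270,200:380,::-1],None,fx=4,fy=4,interpolation=cv2.INTER_CUBIC))
E
```

```text
time_s: 7.72
tool_pos: [0.5215, 0.2092, 0.0859]
tool_rot: [-179.9, 0.1, 161.9]
force: [-4.8, -3.3, 17.6]
grip_width: -0.0001
```

View pics/top4.png

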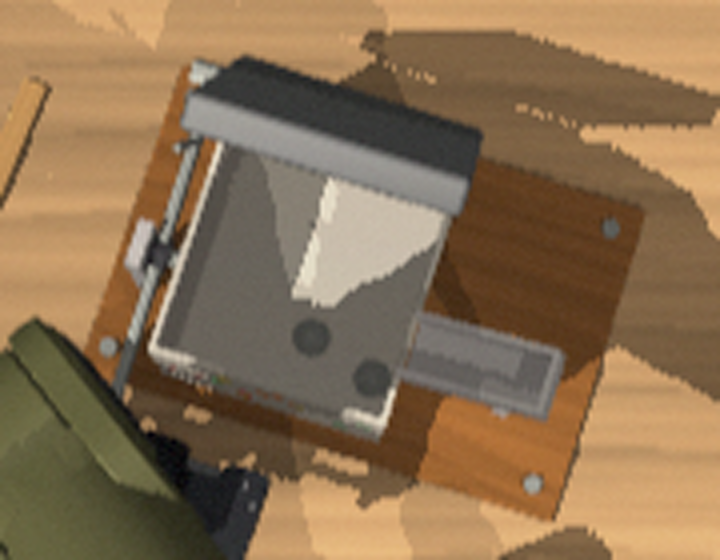

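At the stop: z did not change while the force rose. The chute is empty and both balls lie on the bin floor, at (310,338) and (372,378) in the crop. Now the slow release.

```bash
python3 -m creep '[{"tx":0,"ty":0,"tz":-0.002,"rx":0,"ry":0,"rz":0},{"tx":0,"ty":0,"tz":-0.002,"rx":0,"ry":0,"rz":0},{"tx":0,"ty":0,"tz":-0.002,"rx":0,"ry":0,"rz":0},{"tx":0,"ty":0,"tz":-0.002,"rx":0,"ry":0,"rz":0},{"tx":0,"ty":0,"tz":-0.002,"rx":0,"ry":0,"rz":0},{"tx":0,"ty":0,"tz":-0.002,"rx":0,"ry":0,"rz":0},{"tx":-0.0005,"ty":0,"tz":-0.002,"rx":0,"ry":0,"rz":0},{"tx":-0.0005,"ty":0,"tz":-0.002,"rx":0,"ry":0,"rz":0},{"tx":-0.0005,"ty":0,"tz":-0.002,"rx":0,"ry":0,"rz":0},{"tx":-0.0005,"ty":0,"tz":-0.002,"rx":0,"ry":0,"rz":0},{"tx":-0.0005,"ty":0,"tz":-0.002,"rx":0,"ry":0,"rz":0},{"tx":-0.0005,"ty":0,"tz":-0.002,"rx":0,"ry":0,"rz":0},{"tx":0,"ty":0,"tz":-0.002,"rx":0,"ry":0,"rz":0},{"tx":0,"ty":0,"tz":-0.002,"rx":0,"ry":0,"rz":0},{"tx":0,"ty":0,"tz":-0.002,"rx":0,"ry":0,"rz":0},{"tx":0,"ty":0,"tz":-0.002,"rx":0,"ry":0,"rz":0},{"tx":0,"ty":0,"tz":-0.002,"rx":0,"ry":0,"rz":0},{"tx":0,"ty":0,"tz":-0.002,"rx":0,"ry":0,"rz":0},{"tx":0,"ty":0,"tz":-0.002,"rx":0,"ry":0,"rz":0},{"tx":0,"ty":0,"tz":-0.002,"rx":0,"ry":0,"rz":0}]'; python3 -m creep '[{"tx":0,"ty":0,"tz":-0.002,"rx":0,"ry":0,"rz":0},{"tx":0,"ty":0,"tz":-0.002,"rx":0,"ry":0,"rz":0},{"tx":0,"ty":0,"tz":-0.002,"rx":0,"ry":0,"rz":0},{"tx":0,"ty":0,"tz":-0.002,"rx":0,"ry":0,"rz":0},{"tx":0,"ty":0,"tz":-0.002,"rx":0,"ry":0,"rz":0},{"tx":0,"ty":0,"tz":-0.002,"rx":0,"ry":0,"rz":0},{"tx":0,"ty":0,"tz":-0.002,"rx":0,"ry":0,"rz":0}]'; python3 -m creep '[{"tx":0,"ty":0,"tz":-0.002,"rx":0,"ry":0,"rz":0},{"tx":0,"ty":0,"tz":-0.002,"rx":0,"ry":0,"rz":0},{"tx":0,"ty":0,"tz":-0.002,"rx":0,"ry":0,"rz":0},{"tx":0,"ty":0,"tz":-0.002,"rx":0,"ry":0,"rz":0}]'
```

```text
time_s: 10.28
tool_pos: [0.5246, 0.2081, 0.124]
tool_rot: [180.0, 0.1, 161.9]
force: [1.0, 1.4, 4.6]
grip_width: 0.0007
time_s: 11.15
tool_pos: [0.5238, 0.208, 0.1376]
tool_rot: [-180.0, 0.0, 161.9]
force: [4.8, -1.4, 4.1]
grip_width: 0.0005
time_s: 11.65
tool_pos: [0.522, 0.2086, 0.1445]
tool_rot: [-179.9, -0.2, 161.9]
force: [0.3, 0.5, -0.1]
grip_width: 0.0003
```

Force is back to zero, so the fingers are off the pad. Next I back up clear.

```bash
python3 -m creep '[{"tx":0,"ty":0,"tz":-0.005,"rx":0,"ry":0,"rz":0},{"tx":0,"ty":0,"tz":-0.02,"rx":0,"ry":0,"rz":0},{"tx":0,"ty":0,"tz":-0.03,"rx":0,"ry":0,"rz":0},{"tx":0.01,"ty":0,"tz":-0.03,"rx":0,"ry":0,"rz":0},{"tx":0.01,"ty":0,"tz":-0.015,"rx":0,"ry":0,"rz":0},{"tx":0,"ty":0,"tz":0,"rx":0,"ry":0,"rz":0},{"tx":0,"ty":0,"tz":0,"rx":0,"ry":0,"rz":0},{"tx":0,"ty":0,"tz":0,"rx":0,"ry":0,"rz":0}]'
python3 - <<'E'
from h import *
import cv2
a,b,c=[env.read_camera(n)['pixels'][:,:,::-1] for n in ('scene','top','wrist')]
cv2.imwrite('pics/end.png',np.hstack([cv2.resize(a[120:330,170:450],None,fx=1.4,fy=1.4),cv2.resize(b[120:330,130:410],None,fx=1.4,fy=1.4)])); cv2.imwrite('pics/endw.png',c)
E
```

```text
time_s: 12.65
tool_pos: [0.5045, 0.2139, 0.2443]
tool_rot: [-179.9, -0.1, 161.8]
force: [0.9, 0.2, -0.9]
grip_width: 0.0002
```

View pics/end.png

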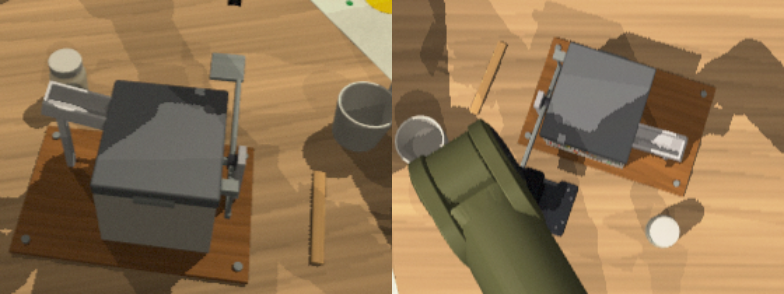

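View pics/endw.png

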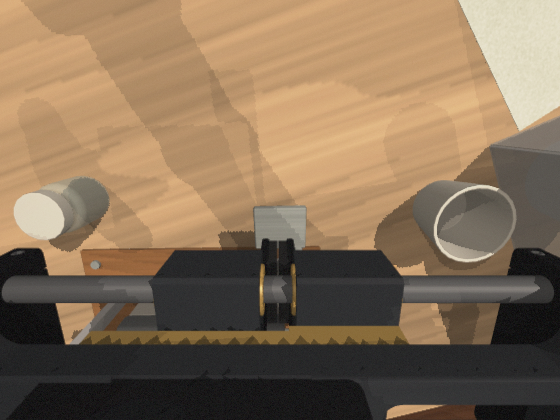

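The lid is shut and the chute is empty. The pad is back at scene pixel (332,168), the same as at the start, and the jar, tub and stick have not visibly moved.

```bash
python3 -c "
from cell import env
print(env.sign_off())"
```

```text
the job is handed in; nothing more can be done
None
```

I pressed the lever pad down to its stop with closed fingertips. The lid swung open and both balls rolled into the bin. I held it there for about 1 s, then let the lever up over roughly 3.5 s and backed clear. The job was handed in about 13 s into the 38 s limit.

- **Lever down:** The fingertips stopped at the expected full-down height and the force rose to about 18 N, so the lever was on its stop. The top camera showed an empty chute and both balls on the bin floor.
- **Lever back up:** The contact force fell to zero as the fingers left the pad. The final pictures show the lid shut and the pad back at its starting pixel (332,168) in the scene view.
- **Bystanders:** By eye, the jar, tub and stick are where they stood. I did not re-measure their positions numerically.
- **Not measured:** I had no direct reading of the lid or lever angle, or of the lid's speed as it closed. The closing was judged from the slow, steady release (about 0.35 rad/s at the lid).

No check failed. The first move command was refused for a format error before anything moved. The pad position read about 4 mm differently in the scene view than in the top view. The wrist view fell between the two.

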